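Shut off and bleed one outlet of the bench air manifold

ROBOT

A 6-joint arm with a two-finger parallel gripper is mounted at the origin on the work surface. World frame = base frame: x ahead of the robot, y to its left, z up, the work surface at z = 0. Lengths are in m, angles in rad, forces in N, time in s.
With the tool pointing down it reaches from about 0.275 to 0.825 m from the base axis. Payload 4.9 kg.
Tool frame: the origin (TCP) lies at the very end of the fingers, on their centre line; the grasp point (between the pads) lies 19 mm behind it; x points along the fingers, y is the direction in which the jaws open and shut, and the axes are right-handed (so a half turn about x gives the same grasp; the last joint's range is limited). The gripper opens to 85 mm and grips with 20 to 120 N. Pads are 22 mm wide; open, the fingers measure 114 mm over their backs; the gripper's body (76 mm by 85 mm) begins 54 mm behind the grasp point. The pads swing forward as they close: fully open they stand 13 mm farther back than shut.
Start: joints at [1.198, 0.326, -0.193, 1.052, 0, 1.437], TCP at [0.13, 0.534, 0.231] pointing down, gripper open.
Joint ranges: [-2.65, 2.65], [-0.97, 1.79], [-1.3, 1.35], [-1.93, 2.1], [-1.47, 1.37], [-3.14, 3.14]. Speed limits (rad/s): [2.57, 2.57, 3.14, 3.14, 3.14, 3.14].

INTERFACE

Orientations are given as a 3x3 rotation matrix whose columns are the frame's x, y, z axes.
In Python, from cell import manip, cams gives the robot as it stands.
- The arm moves only by the tool servo_tool, never from a script. Its argument "commands" is text: rows parted by semicolons, each of 6 numbers parted by spaces: the shift along the world's x, y, z in units of 40 mm (1.0 is 40 mm), then the turn, a rotation vector about the world's x, y, z in degrees. In form: dx dy dz rx ry rz; .... A call has exactly 8 rows; each row is the pose to reach, as a shift and turn from the pose commanded when the call began; what a row does not reach only later rows make up. A row lasts 1/12 s, in which the tool goes at most 41.7 mm and 7.16 degrees, less where a joint would pass 70% of its speed; a pose out of reach is approached as far as the arm can. A call with a gripper value outside its range is refused whole. "grip" is the opening, from 0 (shut) to 1 (fully open), set as the call begins (left out, the last holds). The fingers move at their own pace and stop on an object; "force" is the grip in N (left out, the last holds). Time passes only in rows, so rows that repeat a pose let the fingers close, or fill a call up. It gives the time, the measured TCP pose, the force and the opening at its end, in the units of the state.
- manip.get_obs(): the state, without advancing time (a new reading comes with each control period).
- cams.get_image(name): name is "scene" or "top" or "wrist"; returns a dict with "pixels" (384x512x3 uint8, blue, green, red), "fx", "fy", "cx", "cy" (pixels), "R" (3x3) and "t" (3): a world point X has camera coordinates R X + t. Camera axes: x right, y down, z forward; pixel columns grow to the right and rows downward; lengths in m; the calibration is good to about 2 mm. The wrist camera is an equidistant fisheye: a pixel r from the principal point sees the ray r / f radians off the axis. A picture is of the moment at which its call begins. There is no depth.
- manip.close_job(): hands the job in, once; it reports no verdict.
The state is a dict: "time_s": time; "joint_positions": joint angles; "joint_velocities": joint speeds; "joint_torque": joint torques, N m; "position": TCP position; "tool_rot": TCP orientation; "ft_force": force on the tool from outside, world axes, zero at the start; "torque": the same for the moment, N m; "width": finger opening in m.
Only numpy, scipy, OpenCV 4.12 (cv2) and the standard library are available. Lean on these libraries where they do the work, as an engineer would, in place of code of your own. Each camera call takes 0.05 s, during which the arm holds its last target.

TASK

Shut off the air to the hand grinder before its wheel is changed: with the fingertips gently push the shut-off with the long bar-shaped head on the bench air manifold fully down, and then press the low round bleed button well in for about a second to vent the line, let it spring back and withdraw. Only push, never pull a plunger up; do not press the bleed button before the air is shut, and leave the square-headed and the round disc-headed shut-offs and the castings and tools round about as they are.

Things in the scene. Friction and masses are not known exactly. Their poses are not given: they have to be found in the camera images.
- manifold: Fixed aluminium air manifold, a block 90 (x) by 400 (y) by 45 mm high. Origin: centre of its underside, on the bench; z up. Four push valves stand in a row along its y axis, 80 mm apart, in an order that changes. Brass outlets stick out 32 mm on its +x side, an inlet 20 mm at the +y end; a round pressure gauge 44 mm across lies face up on top at the +y end (18 mm high).
- bar_top (a point): Slide valve: long bar-shaped black head, 10 mm thick, on a 14 mm stem over a round steel collar (40 mm diameter, its top 14 mm above the manifold's top). The bar is 60 mm along the manifold's x axis and 24 mm along its y axis. This point is the centre of the head's flat top face. It is 85 mm above the bench with the joint at 0, 71 mm when fully down. The shut-off to push.
- bar (a joint): Plunger of the bar-headed valve, m: 0 is the raised (open) position, grows as it is pushed down, 0.014 is fully down (shut). Friction of about 6 N holds it wherever it is left; it also slides up to -0.006 if pulled.
- bleed_top (a point): Bleed button: low black dome with a flattened top, 44 mm diameter, in a wide steel collar (56 mm diameter, 10 mm high); all four valves have black tops. This point is the centre of its top, 69 mm above the bench when released; always lower than the raised shut-offs.
- bleed (a joint): Bleed button, m: 0 released, 0.008 fully in. A spring returns it: about 2 N to start, about 6.5 N fully in.
- square_top (a point): Slide valve: square black head, 10 mm thick, on a 14 mm stem over a round steel collar (40 mm diameter, its top 14 mm above the manifold's top). 40 by 40 mm. This point is the centre of the head's flat top face. May start at any height between up and nearly down. To be left alone.
- square (a joint): Plunger of the square-headed valve, m: 0 is the raised (open) position, grows as it is pushed down, 0.014 is fully down (shut). Friction of about 6 N holds it wherever it is left; it also slides up to -0.006 if pulled.
- disc_top (a point): Slide valve: round flat disc black head, 10 mm thick, on a 14 mm stem over a round steel collar (40 mm diameter, its top 14 mm above the manifold's top). 42 mm diameter. This point is the centre of the head's flat top face. May start at any height between up and nearly down. To be left alone.
- disc (a joint): Plunger of the disc-headed valve, m: 0 is the raised (open) position, grows as it is pushed down, 0.014 is fully down (shut). Friction of about 6 N holds it wherever it is left; it also slides up to -0.006 if pulled.
- fitting: Loose brass fitting, 22 mm diameter, 30 mm high, standing on the manifold's top at its -y end. Origin: centre of its underside. Bystander.
- bush: Loose bronze bush, a ring 48 mm diameter and 45 mm high, on the bench before the manifold. Origin: centre of its underside. Bystander.
- flange: Loose brass flanged casting, 72 mm diameter at the foot, 55 mm high, before the manifold. Origin: centre of its underside. Bystander.
- block: Loose wooden sanding block 45 by 100 by 35 mm, beyond the manifold. Origin: centre of its underside. Bystander.
- tin: Closed steel tin, 74 mm diameter, 100 mm high, standing on the left. Origin: centre of its underside. Bystander.
- file: Flat file with wooden handle, 330 mm long, lying on the right. Bystander.

How it is judged:
On the way, in this order (a step that is already met when the one before it is completed fails the run):
1. the bar-headed shut-off is fully down (the last 3 mm of its travel) (value of joint bar above 0.011 m), for 0.1 s.
2. with the air shut, the bleed button is pressed in by the fingers (5 mm or more) for half a second (value of joint bar above 0.011 m and value of joint bleed above 0.005 m and contact force between the fingers and bleed above 0.5 N), for 0.5 s.
At the end, for the whole second after the job is handed in: The bar-headed shut-off is down to within 3 mm of its stop, the bleed button has sprung back (within 1.5 mm), the square and disc shut-offs are within 3 mm and the loose things within 15 mm of where they began (value of joint bar above 0.011 m and value of joint bleed below 0.0015 m and distance of each of square_top, disc_top from where it was at the start of the episode below 0.003 m and distance of each of fitting, bush, flange, block, tin, file from where it was at the start of the episode below 0.015 m); the robot touches nothing.
It fails at once if the bleed button is pressed (over 3 mm) while the bar-headed shut-off is not yet down (value of joint bleed above 0.003 m and value of joint bar below 0.01 m).
It fails at once if a shut-off is pulled up (more than 3 mm above its raised position) (value of joint any of bar, square, disc below -0.003 m).
It fails at once if the square or the disc shut-off is moved by more than 3 mm (distance of any of square_top, disc_top from where it was at the start of the episode above 0.003 m).
It fails at once if a valve is pushed roughly (over 40 N) (contact force between any of the arm, the fingers and bar above 40 N or contact force between any of the arm, the fingers and bleed above 40 N).
It fails at once if a casting, fitting or tool is moved by more than 15 mm (distance of any of fitting, bush, flange, block, tin, file from where it was at the start of the episode above 0.015 m).
It also fails if it takes over 40 s, if anything falls off the work surface, if the arm or the gripper's body presses on something with over 40 N, if the wrist force passes 120 N, or if a joint passes its speed limit or range.

## Working session

There is one attempt and no reset: what is moved stays moved. The work goes in short steps, Python scripts to look and compute and a tool call to move; the robot and the scene stay as the last step left them, time stands still between calls to the robot, and variables do not carry over. Pictures are saved under pics/ and viewed, and the job is handed in when it is done.

Besides the shell and the picture viewer there is one more tool, called after ">>>" as name(argument=value, ...) on one line, values as JSON. servo_tool: Moves the arm, as the interface text tells. Its arguments: {"type":"object","properties":{"commands":{"type":"string"},"grip":{"type":"number"},"force":{"type":"number"}},"required":["commands"]}

```bash
mkdir -p pics
python3 - <<'E'
from cell import manip, cams
import cv2
for n in ("scene","top","wrist"):
    d=cams.get_image(n); cv2.imwrite(f"pics/{n}0.png",d["pixels"]); print(n,d["fx"],d["fy"],d["cx"],d["cy"],d["R"],d["t"])
o=manip.get_obs(); print(o["time_s"],o["position"],o["tool_rot"],o["ft_force"],o["width"])
E
```

```text
scene 463.05066416508976 463.05066416508976 255.9929136520609 186.65410713672878 [[ 7.12750599e-04  9.99986364e-01  5.17335957e-03]
 [ 8.49617413e-01  2.12286887e-03 -5.27395246e-01]
 [-5.27399036e-01  4.77127765e-03 -8.49604315e-01]] [-0.00806055 -0.42695432  1.5486449 ]
top 380.3389836616698 380.3389836616698 254.72498314799122 189.12384364610514 [[ 0.00691825 -0.99984084 -0.01644479]
 [-0.98551026 -0.00403013 -0.16956794]
 [ 0.16947468  0.01737962 -0.98538129]] [0.01030777 0.56096953 1.05784893]
wrist 297.3186396354542 297.3186396354542 257.27683162961887 190.30673519538527 [[ 0.23632326  0.97167293 -0.00174388]
 [ 0.93813461 -0.22769811  0.26087742]
 [ 0.25309045 -0.0632874  -0.96537036]] [-0.54864604 -0.03459651  0.37930445]
0.15 [0.12989554 0.53397406 0.23067056] [[-5.31527249e-04  2.36508836e-01  9.71629193e-01]
 [-1.27999750e-03  9.71628373e-01 -2.36509337e-01]
 [-9.99999040e-01 -1.36939409e-03 -2.13716238e-04]] [0.20933654 0.41611407 0.74286218] 0.0851688600214274
```

View pics/scene0.png

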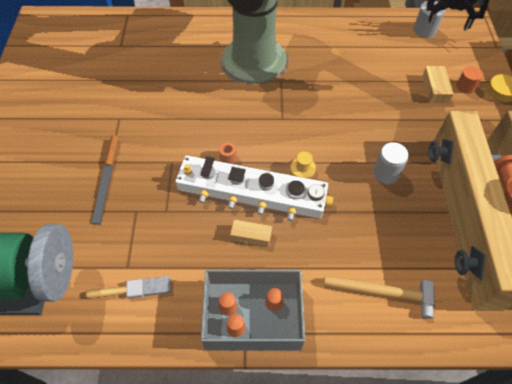

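View pics/top0.png

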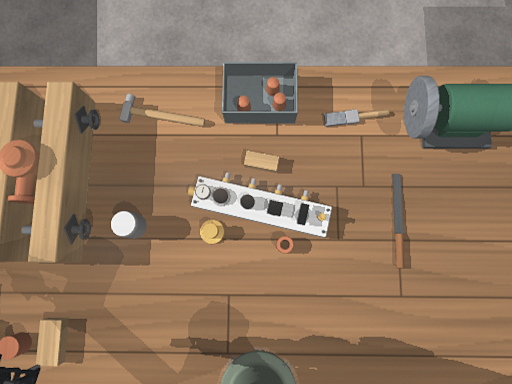

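View pics/wrist0.png

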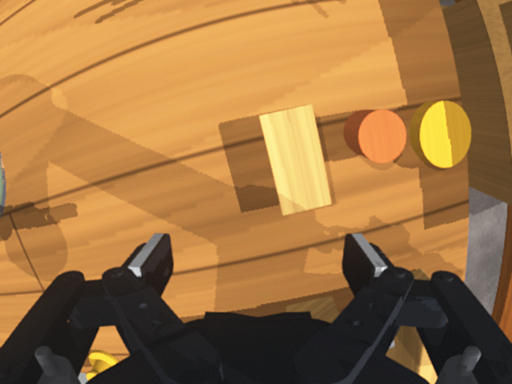

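The scene and top views agree on the order. From the +y end it is gauge, round (220,196), round (248,202), square (275,208), bar (303,214), fitting (322,217). I'll zoom in to tell the bleed from the disc.

Run:
```python
import cv2,numpy as np
a=cv2.imread("pics/top0.png")[165:250,180:345]; b=cv2.imread("pics/scene0.png")[140:225,170:340]
a=cv2.resize(a,(800,412),interpolation=cv2.INTER_CUBIC);cv2.imwrite("pics/tz.png",a)
b=cv2.resize(b,(800,400),interpolation=cv2.INTER_CUBIC);cv2.imwrite("pics/sz.png",b)
```

```text
(no output)
```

View pics/tz.png

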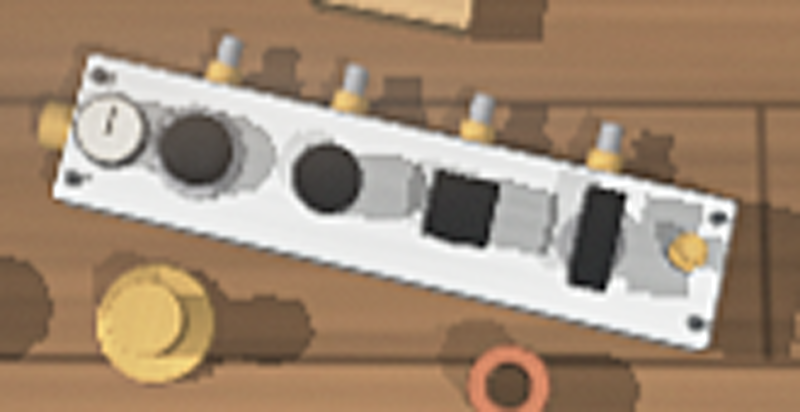

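View pics/sz.png

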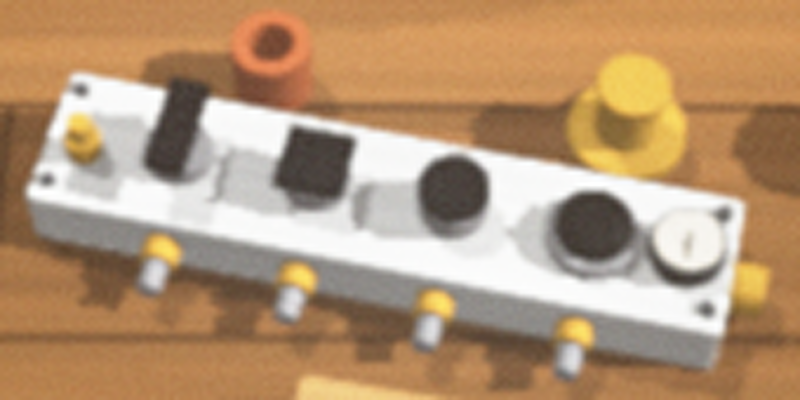

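The head beside the gauge has a wide collar and a short shadow, so it is the bleed. The bar is at the fitting end. Next I measure both.

```bash
cat > h.py <<'E'
import numpy as np,cv2
def ray(d,u,v):
    R=np.array(d["R"]);t=np.array(d["t"]);c=-R.T@t
    k=R.T@np.array([(u-d["cx"])/d["fx"],(v-d["cy"])/d["fy"],1]);return c,k/np.linalg.norm(k)
def plane(d,u,v,z):
    c,k=ray(d,u,v);return c+k*(z-c[2])/k[2]
def tri(r1,r2):
    A=np.zeros((3,3));b=np.zeros(3)
    for c,k in (r1,r2):
        P=np.eye(3)-np.outer(k,k);A+=P;b+=P@c
    x=np.linalg.solve(A,b);return x,[np.linalg.norm((np.eye(3)-np.outer(k,k))@(x-c)) for c,k in (r1,r2)]
def blobs(im,box):
    u0,v0,u1,v1=box;m=np.zeros(im.shape[:2],np.uint8)
    m[v0:v1,u0:u1]=(im[v0:v1,u0:u1].max(2)<75)*255
    n,l,s,c=cv2.connectedComponentsWithStats(m)
    return sorted([(tuple(c[i].round(2)),int(s[i,4]),cv2.minAreaRect(np.argwhere(l==i)[:,::-1].astype(np.float32))) for i in range(1,n) if s[i,4]>60])
E
python3 - <<'E'
from h import *;from cell import cams
S=cams.get_image("scene");T=cams.get_image("top")
bs=blobs(S["pixels"],(178,150,312,212));bt=blobs(T["pixels"],(205,175,318,232))[::-1]
print(len(bs),len(bt))
for n,a,b in zip(("bar","sq","disc","bleed"),bs,bt):
    z={"bar":.085,"bleed":.069}.get(n,.08)
    print(n,a[0],a[1],b[0],b[1],b[2][2]); print("  tri",*tri(ray(S,*a[0]),ray(T,*b[0])), plane(S,*a[0],z),plane(T,*b[0],z))
# manifold: white mask in top
im=T["pixels"];hsv=cv2.cvtColor(im,cv2.COLOR_BGR2HSV)
m=((hsv[...,1]<25)&(hsv[...,2]>130)).astype(np.uint8);m[:165]=0;m[245:]=0;m[:,:180]=0;m[:,345:]=0
m=cv2.morphologyEx(m,cv2.MORPH_CLOSE,np.ones((9,9)))
c=max(cv2.findContours(m,0,2)[0],key=cv2.contourArea);r=cv2.minAreaRect(c);p=cv2.boxPoints(r)
q=np.array([plane(T,*x,.045) for x in p]);print(q,np.linalg.norm(np.diff(q,axis=0),axis=1),q.mean(0))
E
```

```text
4 3
bar (np.float64(206.77), np.float64(167.28)) 109 (np.float64(302.79), np.float64(213.71)) 162 14.03624439239502
  tri [ 0.48728438 -0.12286268  0.07244669] [np.float64(0.0004973280835241881), np.float64(0.0004973280835241846)] [ 0.49579046 -0.12182317  0.085     ] [ 0.48592932 -0.12098902  0.085     ]
sq (np.float64(236.31), np.float64(174.33)) 109 (np.float64(274.77), np.float64(207.62)) 176 12.528807640075684
  tri [ 0.50492451 -0.04443567  0.06556982] [np.float64(0.00033502110425301244), np.float64(0.0003350211042530224)] [ 0.51441706 -0.04411851  0.08      ] [ 0.50314993 -0.0435852   0.08      ]
disc (np.float64(265.99), np.float64(180.07)) 71 (np.float64(247.2), np.float64(201.52)) 143 90.0
  tri [0.52213733 0.03397913 0.0645984 ] [np.float64(0.0003164711399226089), np.float64(0.00031647113992260326)] [0.53201495 0.03318089 0.08      ] [0.52000297 0.03372007 0.08      ]
[[ 0.51206955  0.19985204  0.045     ]
 [ 0.63020412  0.17664191  0.045     ]
 [ 0.53798498 -0.21775415  0.045     ]
 [ 0.42375301 -0.18824878  0.045     ]] [0.12039305 0.4050341  0.11798098] [ 0.52600291 -0.00737725  0.045     ]
```

Run:
```python
from h import *;import cv2
S=cv2.imread("pics/scene0.png").max(2);T=cv2.imread("pics/top0.png").max(2)
print(S[155:182,196:220]);print(T[200:228,293:314]);print(T[185:208,210:233])
```

```text
[[199 196 198 194 167 146 143 139 139 140 134 137 139 139 142 145 144 144
  143 139 146 143 143 130]
 [207 202 196 180 153 141 142 140 140 128 115 105 110 117 124 130 138 142
  139 146 141 142 140 135]
 [229 222 217 192 169 154 145 140 139 120  93  73  83  88  92  98 103 118
  127 142 145 143 139 132]
 [247 246 246 240 230 213 192 185 163 122  83  68  73  75  66  78  77  84
  108 131 142 149 141 134]
 [251 250 251 249 249 248 247 245 222 148  91  70  69  78  72  70  68  73
  101 133 141 146 147 138]
 [250 250 250 251 250 251 252 252 227 138  75  72  77  69  73  71  75  86
  133 165 164 156 150 140]
 [250 250 250 250 250 250 251 245 203 110  69  72  72  70  67  65  78 136
  208 235 228 205 192 184]
 [249 250 250 250 250 250 251 242 177  95  71  67  68  69  74  68  93 171
  241 250 249 247 246 244]
 [248 248 249 248 249 250 250 232 150  78  70  68  72  70  69  69 103 199
  246 251 251 251 251 251]
 [230 229 228 231 241 249 244 195 110  74  69  74  76  71  70  77 140 225
  249 251 250 250 250 250]
 [204 208 208 208 228 242 234 164  85  72  73  71  71  72  70  91 165 239
  250 250 250 24
[... 5652 characters left out ...]
134 126 176 186 183]
 [240 243 230 202 179 124  71  54  57  60  60  60  58  56  56  72 118 136
  126 162 186 186 183]
 [236 237 242 218 193 175 145 113  69  45  43  44  59  59  93 117 135 134
  148 181 186 185 182]
 [234 235 237 230 203 189 192 179 141 125 126 127 140 142 140 138 128 144
  176 176 174 174 171]
 [234 235 235 238 229 222 197 174 183 192 195 193 192 182 139 152 148 171
  172 206 211 209 205]
 [235 236 235 236 238 240 227 205 189 193 176 168 179 153 138 209 219 215
  211 239 242 240 238]
 [236 237 236 236 236 237 239 241 228 224 210 204 226 218 212 241 243 241
  240 239 238 237 236]
 [237 237 237 237 237 237 237 237 238 239 239 241 240 240 240 238 237 237
  236 236 236 236 236]]
```

>>> servo_tool(commands="0.45 -0.8 0 0 0 0;0.9 -1.65 0 0 0 0;1.35 -2.5 0 0 0 0;1.8 -3.3 0 0 0 0;2.25 -4.1 0 0 0 0;2.7 -5 0 0 0 0;3.15 -5.8 0 0 0 0;3.6 -6.6 0 0 0 0", grip=0)

```text
time_s: 0.92
position: [0.2744, 0.2688, 0.2314]
tool_rot: [[0.0, 0.236, 0.972], [0.0, 0.972, -0.236], [-1.0, 0.0, 0.0]]
ft_force: [1.2, -0.4, 1.2]
width: -0.0002
```

>>> servo_tool(commands="0.45 -0.8 0 0 0 0;0.9 -1.65 0 0 0 0;1.35 -2.5 0 0 0 0;1.8 -3.3 -0.2 0 0 0;2.25 -4.1 -0.4 0 0 0;2.7 -5 -0.6 0 0 0;3.15 -5.8 -0.8 0 0 0;3.6 -6.6 -1 0 0 0", grip=0)

```text
time_s: 1.58
position: [0.4187, 0.0044, 0.1911]
tool_rot: [[0.001, 0.237, 0.971], [0.0, 0.971, -0.237], [-1.0, 0.0, 0.001]]
ft_force: [0.8, 1.0, -0.1]
width: 0.0002
```

Run:
```python
from h import *;from cell import cams
T=cams.get_image("top");S=cams.get_image("scene");W=cams.get_image("wrist")
cv2.imwrite("pics/w1.png",W["pixels"])
T["pixels"]=cv2.imread("pics/top0.png");S["pixels"]=cv2.imread("pics/scene0.png")
for D,box in ((T,(205,175,318,232)),(S,(178,150,312,212))):
    u0,v0,u1,v1=box;im=D["pixels"].max(2);m=np.zeros(im.shape,np.uint8);m[v0:v1,u0:u1]=im[v0:v1,u0:u1]<105
    n,l,s,c=cv2.connectedComponentsWithStats(m)
    for i in range(1,n):
        if s[i,4]>60:
            r=cv2.minAreaRect(np.argwhere(l==i)[:,::-1].astype(np.float32))
            print(c[i].round(1),s[i,4],np.round(r[1],1),plane(D,*c[i],.085),plane(D,*c[i],.069))
```

```text
[220.2 195.5] 174 [13. 14.] [0.53611052 0.10955647 0.085     ] [0.53858223 0.11131009 0.069     ]
[247.3 201.4] 155 [13. 13.] [0.51952202 0.03339105 0.085     ] [0.5217416 0.033987  0.069    ]
[274.6 207.6] 187 [14.1 13.5] [ 0.50257913 -0.04302023  0.085     ] [ 0.50454118 -0.04358568  0.069     ]
[302.6 213.8] 178 [ 8.8 20.6] [ 0.48561956 -0.12038434  0.085     ] [ 0.48732384 -0.12212567  0.069     ]
[207.  166.8] 166 [ 8.5 21.2] [ 0.49438504 -0.12118707  0.085     ] [ 0.48348416 -0.12314036  0.069     ]
[236.4 174.5] 179 [13.9 13.3] [ 0.51829616 -0.04361108  0.085     ] [ 0.50777573 -0.04433008  0.069     ]
[265.7 180.2] 154 [13. 13.] [0.53568241 0.03215713 0.085     ] [0.52543861 0.03264368 0.069     ]
[295.8 187.6] 183 [13. 16.] [0.55796221 0.10879271 0.085     ] [0.5480729  0.11049859 0.069     ]
```

View pics/w1.png

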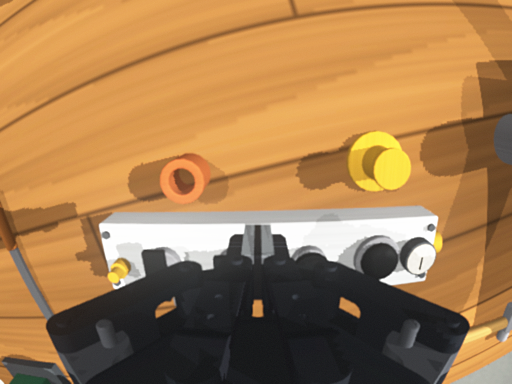

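The wrist view shows the jaws already square with the manifold, the bar at (155,262), and the bleed in its wide collar next to the gauge at (378,258). The top rays give the bar at (0.487,-0.121) and the bleed at (0.539,0.112). They are 238 mm apart, against 240 expected.

>>> servo_tool(commands="0.45 -0.8 0 0 0 0;0.9 -1.6 -0.2 0 0 0;1.3 -2.4 -0.5 0 0 0;1.7 -3.15 -0.9 0 0 0;1.7 -3.15 -1.4 0 0 0;1.7 -3.15 -1.8 0 0 0;1.7 -3.15 -2.1 0 0 0;1.7 -3.15 -2.1 0 0 0")

```text
time_s: 2.4
position: [0.4839, -0.1176, 0.1051]
tool_rot: [[-0.005, 0.235, 0.972], [0.002, 0.972, -0.235], [-1.0, 0.001, -0.005]]
ft_force: [-0.4, 0.5, -0.7]
width: -0.0002
```

Run:
```python
from h import *;from cell import cams
W=cams.get_image("wrist");T=cams.get_image("top");S=cams.get_image("scene")
a=cv2.resize(S["pixels"][140:225,170:340],(800,400),interpolation=cv2.INTER_CUBIC)
cv2.imwrite("pics/w2.png",W["pixels"]);cv2.imwrite("pics/s2.png",a)
```

```text
(no output)
```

View pics/w2.png

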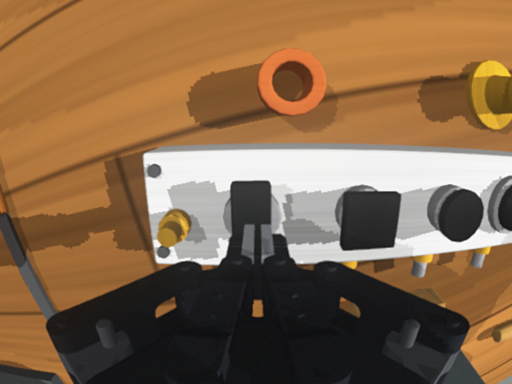

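View pics/s2.png

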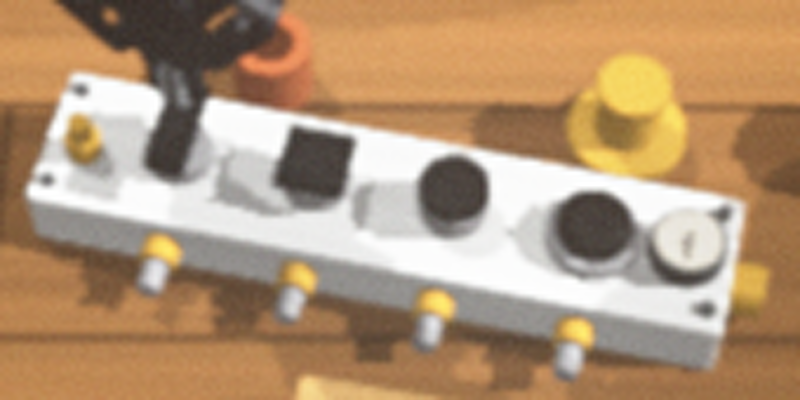

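The fingers are over the bar's centre, about 3 mm off in y. I'll correct that while descending gently.

>>> servo_tool(commands="0.05 -0.05 -0.15 0 0 0;0.05 -0.05 -0.3 0 0 0;0.05 -0.05 -0.4 0 0 0;0.05 -0.05 -0.5 0 0 0;0.05 -0.05 -0.55 0 0 0;0.05 -0.05 -0.6 0 0 0;0.05 -0.05 -0.65 0 0 0;0.05 -0.05 -0.7 0 0 0")

```text
time_s: 3.22
position: [0.488, -0.1216, 0.0795]
tool_rot: [[-0.0, 0.237, 0.972], [0.0, 0.972, -0.237], [-1.0, 0.0, -0.0]]
ft_force: [-2.1, 0.1, 5.6]
width: 0.0002
```

>>> servo_tool(commands="0 0 -0.04 0 0 0;0 0 -0.08 0 0 0;0 0 -0.12 0 0 0;0 0 -0.15 0 0 0;0 0 -0.18 0 0 0;0 0 -0.18 0 0 0;0 0 -0.18 0 0 0;0 0 -0.18 0 0 0")

```text
time_s: 3.88
position: [0.488, -0.1216, 0.0723]
tool_rot: [[-0.0, 0.237, 0.972], [-0.0, 0.972, -0.237], [-1.0, -0.0, -0.0]]
ft_force: [-2.4, 1.4, 4.8]
width: 0.0001
```

>>> servo_tool(commands="0 0 -0.01 0 0 0;0 0 -0.02 0 0 0;0 0 -0.03 0 0 0;0 0 -0.04 0 0 0;0 0 -0.05 0 0 0;0 0 -0.05 0 0 0;0 0 -0.05 0 0 0;0 0 -0.05 0 0 0")

```text
time_s: 4.55
position: [0.488, -0.1216, 0.071]
tool_rot: [[0.0, 0.237, 0.972], [-0.0, 0.972, -0.237], [-1.0, -0.0, 0.0]]
ft_force: [-3.9, 0.5, 11.9]
width: -0.0001
```

The force has risen to 11.9 N at exactly z = 0.071, so the bar is at its stop. I lift straight up and cross to the bleed.

>>> servo_tool(commands="0 0 0.3 0 0 0;0 0 0.9 0 0 0;0 0 1.5 0 0 0;0.15 0.7 1.5 0 0 0;0.35 1.6 1.5 0 0 0;0.55 2.5 1.5 0 0 0;0.75 3.4 1.5 0 0 0;0.95 4.3 1.5 0 0 0")

```text
time_s: 5.22
position: [0.5266, 0.0519, 0.1301]
tool_rot: [[0.001, 0.237, 0.971], [-0.0, 0.971, -0.237], [-1.0, 0.0, 0.001]]
ft_force: [1.5, 0.3, 0.2]
width: -0.0
```

>>> servo_tool(commands="0.2 0.8 0 0 0 0;0.32 1.5 0 0 0 0;0.32 1.54 -0.3 0 0 0;0.32 1.54 -0.6 0 0 0;0.32 1.54 -0.9 0 0 0;0.32 1.54 -1 0 0 0;0.32 1.54 -1 0 0 0;0.32 1.54 -1 0 0 0")

```text
time_s: 5.88
position: [0.539, 0.1119, 0.0901]
tool_rot: [[-0.0, 0.237, 0.972], [-0.0, 0.972, -0.237], [-1.0, -0.0, -0.0]]
ft_force: [0.5, 0.5, 0.0]
width: 0.0001
```

Run:
```python
from h import *;from cell import cams,manip
W=cams.get_image("wrist");S=cams.get_image("scene")
a=cv2.resize(S["pixels"][140:225,170:340],(800,400),interpolation=cv2.INTER_CUBIC)
cv2.imwrite("pics/w3.png",W["pixels"]);cv2.imwrite("pics/s3.png",a);o=manip.get_obs();print(o["time_s"],o["position"])
```

```text
5.9833 [0.53958909 0.11183103 0.09078317]
```

View pics/w3.png

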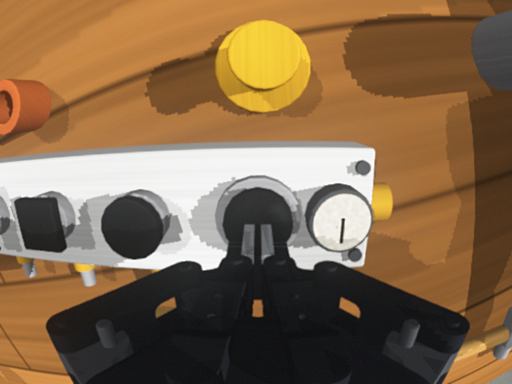

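View pics/s3.png

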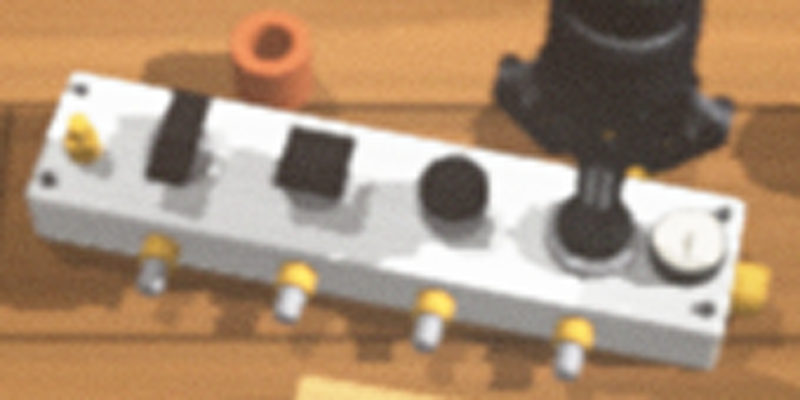

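The fingers are centred on the bleed at (257,215) in the wrist view, and the scene view shows the bar lower. I press now.

>>> servo_tool(commands="0 0 -0.2 0 0 0;0 0 -0.4 0 0 0;0 0 -0.48 0 0 0;0 0 -0.54 0 0 0;0 0 -0.6 0 0 0;0 0 -0.66 0 0 0;0 0 -0.72 0 0 0;0 0 -0.73 0 0 0")

```text
time_s: 6.65
position: [0.5383, 0.1119, 0.061]
tool_rot: [[-0.001, 0.237, 0.972], [-0.0, 0.972, -0.237], [-1.0, -0.001, -0.001]]
ft_force: [-4.6, -0.3, 8.5]
width: 0.0001
```

>>> servo_tool(commands="0 0 0 0 0 0;0 0 0 0 0 0;0 0 0 0 0 0;0 0 0 0 0 0;0 0 0 0 0 0;0 0 0 0 0 0;0 0 0 0 0 0;0 0 0 0 0 0")

```text
time_s: 7.32
position: [0.5383, 0.1119, 0.0611]
tool_rot: [[-0.001, 0.237, 0.972], [-0.0, 0.972, -0.237], [-1.0, -0.001, -0.001]]
ft_force: [-3.6, -2.0, 5.0]
width: -0.0
```

Fully in (z = 0.061) with 5–8 N on it. I hold a little longer, then withdraw.

>>> servo_tool(commands="0 0 0 0 0 0;0 0 0 0 0 0;0 0 0 0 0 0;0 0 0 0 0 0;0 0 0.2 0 0 0;0 0 0.5 0 0 0;0 0 1 0 0 0;0 0 1.5 0 0 0")

```text
time_s: 7.98
position: [0.5388, 0.1121, 0.1214]
tool_rot: [[-0.001, 0.237, 0.972], [0.0, 0.972, -0.237], [-1.0, 0.0, -0.001]]
ft_force: [0.1, -0.3, 0.3]
width: 0.0001
```

>>> servo_tool(commands="0 0 0.7 0 0 0;0 0 1.4 0 0 0;-0.8 0.3 2 0 0 0;-1.6 0.6 2.4 0 0 0;-2.4 0.9 2.4 0 0 0;-3.2 1.2 2.4 0 0 0;-3.2 1.2 2.4 0 0 0;-3.2 1.2 2.4 0 0 0")

```text
time_s: 8.65
position: [0.4101, 0.1606, 0.2177]
tool_rot: [[0.002, 0.235, 0.972], [0.0, 0.972, -0.235], [-1.0, 0.001, 0.002]]
ft_force: [0.1, 0.3, 0.1]
width: -0.0001
```

Run:
```python
from h import *;from cell import cams,manip
T=cams.get_image("top");S=cams.get_image("scene")
a=cv2.resize(S["pixels"][140:225,170:340],(800,400),interpolation=cv2.INTER_CUBIC)
cv2.imwrite("pics/s4.png",a);o=manip.get_obs();print(o["time_s"],o["position"],o["ft_force"],np.abs(o["joint_velocities"]).max())
z=cv2.imread("pics/scene0.png")
for D,im,box in ((S,S["pixels"],(178,150,312,212)),(S,z,(178,150,312,212))):
    u0,v0,u1,v1=box;im=im.max(2);m=np.zeros(im.shape,np.uint8);m[v0:v1,u0:u1]=im[v0:v1,u0:u1]<105
    n,l,s,c=cv2.connectedComponentsWithStats(m)
    for i in range(1,n):
        if s[i,4]>60: print(c[i].round(1),s[i,4])
```

```text
8.75 [0.41215929 0.16016033 0.21750504] [-0.07450761  0.09107536 -0.71866918] 0.018970978811926928
[207.5 168.8] 155
[236.4 174.5] 177
[265.8 180.2] 152
[295.6 187.6] 180
[207.  166.8] 166
[236.4 174.5] 179
[265.7 180.2] 154
[295.8 187.6] 183
```

View pics/s4.png

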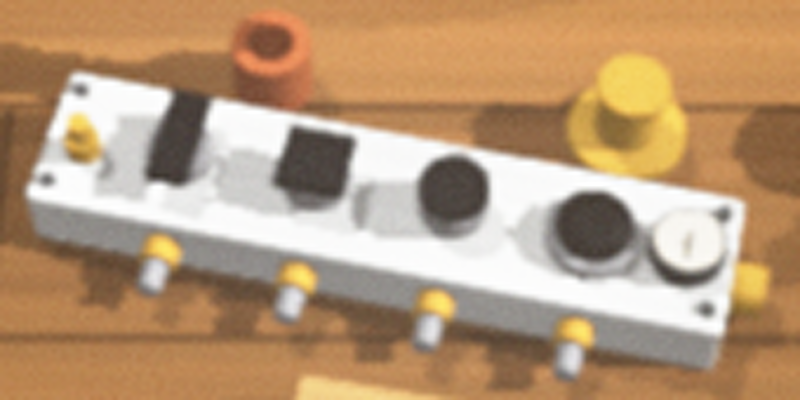

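The bar blob moved 2.0 px, and a full 14 mm should give about 2.8 px. I'll check it more precisely.

Run:
```python
from h import *;from cell import cams
S=cams.get_image("scene");a=cv2.imread("pics/scene0.png");b=S["pixels"]
def edges(im):
    g=im.max(2).astype(float);e=[]
    for u in range(203,211):
        col=g[:,u]
        v=168
        while col[v]<105:v-=1
        top=v+(col[v]-105)/(col[v]-col[v+1]); v=168
        while col[v]<105:v+=1
        e.append((top,v-(col[v]-105)/(col[v]-col[v-1])))
    return np.array(e)
print((edges(b)-edges(a)).round(2))
p=lambda X:(lambda c:np.array([S["fx"]*c[0]/c[2]+S["cx"],S["fy"]*c[1]/c[2]+S["cy"]]))(np.array(S["R"])@X+np.array(S["t"]))
print(p(np.array([.488,-.121,.071]))-p(np.array([.488,-.121,.085])))
```

```text
[[ 1.54 -8.11]
 [ 1.98  0.63]
 [ 3.01  0.65]
 [ 5.81  0.88]
 [ 2.88  1.01]
 [ 2.54  1.3 ]
 [ 2.53  4.23]
 [ 2.6   3.88]]
[0.44398723 2.98976141]
```

The far edge of the head moved about 2.6–2.9 px, against 3.0 px for the full travel. The near edge is blurred by collar and shadow. With the contact evidence (stop felt at z = 0.071, force doubling), the bar is down. The other heads show no shift.

Run:
```python
from cell import manip
print(manip.close_job())
```

```text
the job is handed in; nothing more can be done
None
```

I shut the air off at the bar-headed valve, then vented the line with the bleed button. I withdrew and handed the job in at about 8.8 s; it reported no verdict.

- **Bar shut-off:** I pushed it with closed fingertips until the tip stood at z = 0.071 m. There the force rose from about 5 N to 12 N, which is the stop.
- **Bleed button:** I pressed it to z = 0.061 m, fully in, at about 5–8 N for roughly a second. I then lifted off, and the arm ended about 0.22 m up, clear of everything.
- **Last checks:** In the final scene picture the square, disc and bleed heads are within 0.2 px of where they began. The fitting, bush and flange look unmoved. I did not measure the block, tin or file again, but the arm did not go near them.
- **Check that disagreed:** The image check of the bar's travel was less clear than the contact evidence. The centre of the bar's head moved only 2.0 px, where full travel should give 3.0 px. Its far edge moved mostly 2.5–2.9 px, and its near edge was unreliable because of the collar and shadow. I relied on the tip height and force at the stop.

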